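Unplug the blow tube from its air outlet and put it away

TASK

One of the two slanted air outlets holds the straight blow tube, the other a dome-headed blanking plug. Push the black release collar round the blow tube fully in (it stays in), draw the tube straight out along its slant, and stand it in the grey pot, grooved end down on the pot's floor, without letting it drop. Leave the plug and its outlet and the other things on the bench as they are.

Things in the scene. Friction and masses are not known exactly. Their poses are not given: they have to be found in the camera images.
- outlet_a: Fixed air outlet holding the blow tube: grey plate 150 (x) x 220 (y) x 12 mm with a 44 mm round aluminium fitting. Its bore leans 27 degrees from vertical to the unit's own -x: outward axis (-0.454, 0, 0.891) in its frame. Behind it a block (x 38 to 70, y +-25, up to z 60 mm) and a knob (x 45, y 65, up to z 77 mm). Origin: centre of the plate's underside. Yaw varies within 0.25 rad.
- outlet_a_hoop (a point): Middle of the top bar of the steel guard hoop over outlet_a: 14 mm bar along the unit's y, 200 mm long, centre line at x = 5, z = 240 mm in the unit's frame; its posts stand at x = 55, y = +-100 mm, bent forward above z = 200 mm. The bar is over the collar, so a tool must come in leaning like the bore. outlet_b has the same.
- outlet_a_bore (a point): Centre of the floor of outlet_a's bore, on the bore axis, at (25, 0, 40) mm in the unit's frame. The bore is 17.6 mm wide and 44 mm deep.
- outlet_a_collar (a joint): Travel in m of outlet_a's release collar into the fitting along the bore: 0 = out, 0.008 = fully in. A flat black ring round the tube, 60 mm outside, 20 mm inside, 6 mm thick; press anywhere on its face. About 5 N of friction, no spring: it stays where left. While out, jaws inside lock the tube's groove and it cannot be pulled; from about 5 mm in they clear it.
- outlet_a_collar_top (a point): Centre of the outer (upper) face of outlet_a's collar, on the bore axis, 60 mm from the bore floor while the collar is out, 52 mm when fully in; it moves with the collar.
- tube: Blow tube: straight plain aluminium, 16 mm in diameter, 108 mm long, about 60 g, last 8 mm tapering to 10 mm; groove 9 mm in diameter, 8 to 16 mm from its lower end. Origin: centre of the grooved end; z runs towards the tapered end. Starts plugged into outlet_a, grooved end on the bore floor, 48 mm standing out of the collar (56 mm once the collar is in).
- outlet_b: A second, identical outlet unit (same sizes, frame and lean), which holds a blanking plug; the two units change places from start to start. To be left alone.
- outlet_b_collar (a joint): Travel of outlet_b's collar, as for outlet_a; must stay out (0).
- plug: Blanking plug in outlet_b: the same 16 mm stem but with a dome head 30 mm wide, 19 mm high, reaching 27 mm out of its collar. Origin: centre of its lower end in the bore. To be left alone.
- pot: Open round grey plastic pot, loose on the table, 350 g, 60 mm high, 56 mm across the mouth, wall 4 mm: inside 48 mm wide at the mouth, about 37 mm at the floor, which is 5 mm thick. Origin: centre of its underside.
- pot_in (a point): Centre of the pot's inner floor.
- spool: Bystander: grey reel, 56 mm wide, 40 mm high, on the table. Origin: on its underside (the bar tools: on the table near the middle).
- driver: Bystander: screwdriver with a black handle, lying, on the table. Origin: on its underside (the bar tools: on the table near the middle).
- spanner: Bystander: steel spanner, lying, on the table. Origin: on its underside (the bar tools: on the table near the middle).
- dish: Bystander: shallow clear dish, 90 mm wide, 16 mm high, on the table. Origin: on its underside (the bar tools: on the table near the middle).
- toothed_stand: Bystander: black stand 70 x 60 x 42 mm with two toothed cheeks, on the table. Origin: on its underside (the bar tools: on the table near the middle).
- flux: Bystander: small bottle, 36 mm wide, 70 mm high, on the table. Origin: on its underside (the bar tools: on the table near the middle).

How it is judged:
By the outcome, as a careful person would: the job done as asked, in the order asked, and still so for the second after the job is handed in, with the robot touching nothing.
It also fails if it takes over 51 s, if anything falls off the work surface, if the arm or the gripper's body presses on something with over 40 N, if the wrist force passes 120 N, or if a joint passes its speed limit or range.

ROBOT

A 6-joint arm with a two-finger parallel gripper is mounted at the origin on the work surface. World frame = base frame: x ahead of the robot, y to its left, z up, the work surface at z = 0. Lengths are in mm, angles in rad, forces in N, time in s.
With the tool pointing down it reaches from about 300 to 775 mm from the base axis. Payload 14.6 kg.
Tool frame: the origin (TCP) lies between the finger pads; the fingertips stand 19 mm ahead of it and the grasp point (between the pads) is the TCP; z points along the fingers, y is the line along which they close (so a half turn about z gives the same grasp; the last joint's range is limited). The gripper opens to 94 mm and grips with 3 to 60 N. Pads are 16 mm wide; open, the fingers measure 119 mm over their backs; the gripper's body (75 mm by 177 mm) begins 78 mm behind the grasp point.
Start: joints at [1.051, 0.3, 1.521, -0, 1.321, -0.067], TCP at [240.613, 494.565, 194.146] pointing down, gripper open.
Joint ranges: [-3.03, 3.03], [-0.79, 2.21], [0.23, 2.52], [-1.04, 4.18], [0, 3.07], [-2.55, 2.55]. Speed limits (rad/s): [2.22, 2.22, 2.57, 3.14, 3.14, 3.14].

INTERFACE

Orientations are given as [roll, pitch, yaw] about the fixed x, y, z axes, in that order (R = Rz(yaw) Ry(pitch) Rx(roll)).
In Python, from cell import monitor, imaging, job, find_in, trace gives the robot as it stands. The module is installed in compiled form; this text tells all that it offers.
- The arm moves only by the tool arm_command, never from a script. Its argument "steps" is a list of rows, each a list of 5 numbers: the opening, from 0 (shut) to 1 (fully open), then the shift along the tool's x, y, z in mm, then the turn about the tool's z in degrees. In form: [[gripper, dx, dy, dz, turn], ...]. A call has 1 to 20 rows; each row is the pose to reach, as a shift and turn from the pose commanded when the call began, along the tool's axes at that moment; what a row does not reach only later rows make up. A row lasts 1/8 s, in which the tool goes at most 62.5 mm and 10.7 degrees, less where a joint would pass 70% of its speed; a pose out of reach is approached as far as the arm can. A call with a gripper value outside its range is refused whole. The fingers move at their own pace and stop on an object; "force" is the grip in N (left out, the last holds). Time passes only in rows, so rows that repeat a pose let the fingers close. It gives the time, the measured TCP pose, the force, the opening and the grip force at its end, in the units of the state.
- monitor.read_state(): the state, without advancing time (a new reading comes with each control period).
- imaging.camera(name): name is "scene" or "top"; returns a dict with "img" (420x560x3 uint8, red, green, blue), "mtx" (3x3 intrinsics, pixels), "view" (4x4, takes a point from world to camera coordinates). Camera axes: x right, y down, z forward; pixel columns grow to the right and rows downward; lengths in mm; the calibration is good to about 2 mm. A picture is of the moment at which its call begins. There is no depth.
- job.sign_off(): hands the job in; it is judged then, once.
Trained networks look in a picture, given as the dict that the camera call returned (one of the last four; its "shot" number tells which), for a name from the list of things; names that differ only in an ending like _2 or _b are one class to them, and where a whole thing is asked for, a point or a joint stands for the part that bears it (a point fixed in the world has none). Each returns a list of dicts, best first, with "p" (0 to 1); they miss things now and then, are a little off and sometimes report something else, mostly with a low value. They report only what shows in the picture. A call takes as long as a camera call.
- find_in(picture, target): "rect" ([centre column, centre row, width, height] in pixels, round what is visible of it).
- trace(picture, target): "region" (420x560 bool, what is visible of it) and "rect" ([centre column, centre row, width, height] in pixels, round what is visible of it).
The state is a dict: "clock": time; "joints": joint angles; "qd": joint speeds; "effort": joint torques, N m; "eef_pos": TCP position; "eef_rot": TCP orientation; "wrist_force": force on the tool from outside, world axes, zero at the start; "moment": the same for the moment, N m; "finger_gap": finger opening in mm; "finger_force": force on a finger pad.
Only numpy, scipy, OpenCV 4.12 (cv2) and the standard library are available. Lean on these libraries where they do the work, as an engineer would, in place of code of your own. Each camera call takes 0.05 s, during which the arm holds its last target. There are 200 camera calls.

## Working session

There is one attempt and no reset: what is moved stays moved. The work goes in short steps, Python scripts to look and compute and a tool call to move; the robot and the scene stay as the last step left them, time stands still between calls to the robot, and variables do not carry over. Pictures are saved under pics/ and viewed, at most 10 in all, crops included, and the job is handed in when it is done.

Besides the shell and the picture viewer there is one more tool, called after "Request:" by a JSON object that holds its "method" and its "body", one argument or row to a line. arm_command: Moves the arm, as the interface text tells. Its arguments: {"type":"object","properties":{"steps":{"type":"array","items":{"type":"array","items":{"type":"number"}}},"force":{"type":"number"}},"required":["steps"]}

```bash
mkdir -p pics
cat > h.py <<'E'
import numpy as np, cv2
from cell import monitor, imaging, job, find_in, trace
def proj(c,P):
    P=np.atleast_2d(P); q=(c["view"]@np.c_[P,np.ones(len(P))].T)[:3]; u=c["mtx"]@q; return (u[:2]/u[2]).T
def ray(c,px):
    V=np.array(c["view"]);R,t=V[:3,:3],V[:3,3]
    d=R.T@np.linalg.solve(np.array(c["mtx"]),[px[0],px[1],1.]); return -R.T@t,d
def onz(c,px,z):
    o,d=ray(c,px); return o+d*(z-o[2])/d[2]
def tri(c1,p1,c2,p2):
    o1,d1=ray(c1,p1);o2,d2=ray(c2,p2)
    s=np.linalg.lstsq(np.c_[d1,-d2],o2-o1,rcond=None)[0]; a=o1+d1*s[0];b=o2+d2*s[1]; return (a+b)/2,np.linalg.norm(a-b)
E
python3 - <<'E'
from h import *
for n in("scene","top"):
    c=imaging.camera(n); cv2.imwrite(f"pics/{n}0.png",cv2.cvtColor(c["img"],cv2.COLOR_RGB2BGR))
    o,_=ray(c,(0,0)); print(n,o.round())
    for t in("outlet_a","outlet_a_collar","tube","plug","pot","spool","flux","dish","toothed_stand"):
        print(t,[(np.round(r["rect"]).tolist(),round(r["p"],2)) for r in find_in(c,t)[:3]])
print(monitor.read_state())
E
```

```text
scene [1335.   20.  890.]
outlet_a [([189.0, 256.0, 107.0, 93.0], 0.66), ([346.0, 249.0, 104.0, 91.0], 0.63), ([422.0, 248.0, 13.0, 47.0], 0.38)]
outlet_a_collar [([341.0, 250.0, 25.0, 12.0], 0.47), ([209.0, 198.0, 14.0, 18.0], 0.42)]
tube []
plug [([196.0, 249.0, 12.0, 13.0], 0.63), ([344.0, 251.0, 100.0, 93.0], 0.63)]
pot [([279.0, 215.0, 19.0, 30.0], 0.93)]
spool [([209.0, 197.0, 14.0, 16.0], 0.71), ([346.0, 251.0, 104.0, 91.0], 0.51)]
flux [([272.0, 307.0, 11.0, 21.0], 0.84), ([278.0, 213.0, 18.0, 26.0], 0.37), ([194.0, 249.0, 6.0, 12.0], 0.36)]
dish [([137.0, 218.0, 27.0, 19.0], 0.7)]
toothed_stand [([116.0, 252.0, 37.0, 26.0], 0.69)]
top [ 413.   -3. 1503.]
outlet_a [([201.0, 190.0, 94.0, 72.0], 0.9), ([343.0, 179.0, 94.0, 63.0], 0.72)]
outlet_a_collar [([204.0, 191.0, 23.0, 17.0], 0.58)]
tube []
plug [([341.0, 181.0, 8.0, 13.0], 0.5)]
pot [([262.0, 254.0, 19.0, 22.0], 0.8)]
spool [([339.0, 284.0, 24.0, 22.0], 0.69), ([205.0, 191.0, 22.0, 19.0], 0.61), ([201.0, 189.0, 90.0, 72.0], 0.5)]
flux []
dish [([414.0, 253.0, 33.0, 29.0], 0.7), ([263.0, 254.0, 19.0, 15.0], 0.43)]
toothed_stand [([418.0, 201.0, 24.0, 29.0], 0.67)]
{'clock': 1.0, 'joints': array([ 1.05139349e+00,  2.99881445e-01,  1.52099648e+00,  1.96898594e-05,
        1.32072150e+00, -6.66029982e-02]), 'qd': array([-0.00032649,  0.00108845, -0.00071908, -0.00018448,  0.0005017 ,
       -0.00039064]), 'effort': array([ 1.86043893e-03, -5.31682098e+01, -3.52916515e+01,  7.08955689e-02,
        2.12618132e-02, -9.27771396e-06]), 'eef_pos': array([240.60924944, 494.56272672, 194.15725382]), 'eef_rot': array([-3.14158717e+00, -1.94857973e-05,  2.68878794e+00]), 'wrist_force': array([ 0.45124068, -0.41894386, -0.1545457 ]), 'moment': array([ 0.01624525, -0.02592805,  0.01579487]), 'finger_force': 0.0, 'finger_gap': 93.76672457066294}
```

View pics/scene0.png

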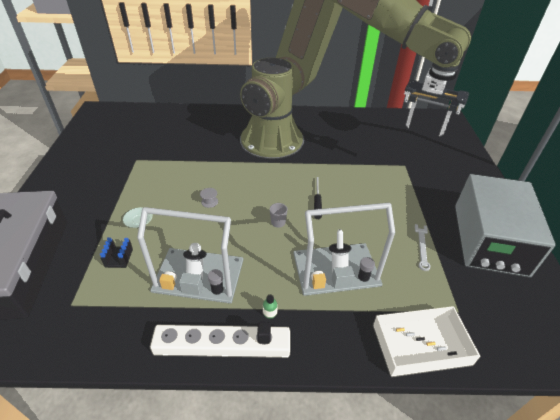

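View pics/top0.png

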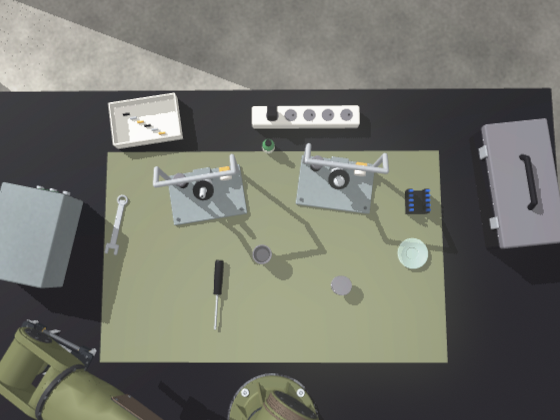

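The scene image shows the straight tube in the outlet at (340,245) (robot's left, +y) and the dome plug at (195,250). The pot is at (279,215), with its mouth at (262,254) in the top view. I'll fit the unit's pose by aligning its silhouette in both views.

```bash
cat > fit.py <<'E'
from h import *
from scipy.optimize import minimize
def box(x0,x1,y0,y1,z0,z1): return np.array([[x,y,z] for x in(x0,x1) for y in(y0,y1) for z in(z0,z1)],float)
AX=np.array([-.454,0,.891])
def bar(a,b,r=7):
    return np.r_[box(-r,r,-r,r,-r,r)*.8+a, box(-r,r,-r,r,-r,r)*.8+b]
def cyl(s0,s1,r):
    e=np.array([.891,0,.454]);t=np.linspace(0,2*np.pi,24)[:,None]
    return np.r_[[np.array([25,0,40])+AX*s+r*(np.cos(q)*e+np.sin(q)*np.array([0,1,0])) for s in(s0,s1) for q in t]]
def parts():
    L=[box(-75,75,-110,110,0,12),box(38,70,-25,25,12,60),box(33,57,53,77,12,77),cyl(0,52,22),cyl(54,60,30)]
    A=lambda *v:np.array(v,float)
    for s in(-100,100): L+=[bar(A(55,s,12),A(55,s,200)),bar(A(55,s,200),A(5,s,240))]
    return L+[bar(A(5,-100,240),A(5,100,240))]
def W(P,p):
    c,s=np.cos(p[2]),np.sin(p[2]); P=np.atleast_2d(P); return P@np.array([[c,s,0],[-s,c,0],[0,0,1]])+[p[0],p[1],0]
def mask(c,p,k=4):
    m=np.zeros((420*k,560*k),np.uint8)
    for q in parts(): cv2.fillConvexPoly(m,cv2.convexHull(np.round((proj(c,W(q,p))+.5)*k).astype(np.int32)),1)
    return m
def fit(cs,ms,p0,k=4):
    ms=[cv2.resize(m.astype(np.uint8),None,fx=k,fy=k,interpolation=cv2.INTER_NEAREST) for m in ms]
    def f(p):
        return -sum((mask(c,p)&m).sum()/((mask(c,p)|m).sum()) for c,m in zip(cs,ms))
    S=np.array([[0,0,0],[12,0,0],[0,12,0],[0,0,.1]])+p0
    r=minimize(f,p0,method="Nelder-Mead",options=dict(initial_simplex=S,xatol=.1,fatol=1e-4)); return r.x,r.fun
E
python3 - <<'E'
from fit import *
cs=[imaging.camera(n) for n in("scene","top")]
print(cs[0]["mtx"].round(1).tolist())
def pick(c,t,px,d=25):
    for r in trace(c,t):
        if np.hypot(r["rect"][0]-px[0],r["rect"][1]-px[1])<d: return r
ms=[pick(cs[0],"outlet_a",(346,249)),pick(cs[1],"outlet_a",(201,190))]
print([None if m is None else (m["rect"],m["p"],int(m["region"].sum())) for m in ms])
g=onz(cs[1],(204,191),93); print("guess",g)
use=[(c,m["region"]) for c,m in zip(cs,ms) if m is not None]
best=min((fit([u[0] for u in use],[u[1] for u in use],np.array([g[0],g[1],y])) for y in(-.15,0,.15)),key=lambda r:r[1])
p=best[0];print("pose",p.round(3),best[1])
po=pick(cs[0],"pot",(279,215)),pick(cs[1],"pot",(262,254))
print([r and r["rect"] for r in po])
o=[]
for c,ctr,s in((cs[0],(346,240),(65,75)),(cs[1],(205,190),(65,75))):
    im=cv2.cvtColor(c["img"],cv2.COLOR_RGB2BGR); im=cv2.resize(im,None,fx=6,fy=6,interpolation=cv2.INTER_CUBIC)
    for q in parts():
        h=cv2.convexHull(np.round((proj(c,W(q,p))+.5)*6).astype(np.int32)); cv2.polylines(im,[h],True,(0,0,255),1)
    t=np.round((proj(c,W(np.array([[25,0,40]])+AX*108,p))+.5)*6).astype(int)[0]; cv2.circle(im,tuple(int(v) for v in t),5,(0,255,0),1)
    x,y=ctr[0]*6,ctr[1]*6; o.append(im[y-300:y+300,x-200*2+0:x+400][:, 0:800])
cv2.imwrite("pics/ov.png",np.hstack([o[0][:,200:600],o[1][:,200:600]]))
E
```

```text
[[393.5, 0.0, 278.5], [0.0, 393.5, 207.6], [0.0, 0.0, 1.0]]
[([343.2, 251.1, 102.6, 91.9], 0.92, 4605), ([201.0, 189.2, 91.8, 71.5], 0.64, 3814)]
guess [643.6466981 191.42642    93.       ]
pose [6.47481e+02 1.93787e+02 1.60000e-01] -1.839950399408652
[[275.8, 214.8, 19.5, 23.5], [261.8, 254.2, 19.7, 23.4]]
```

View pics/ov.png

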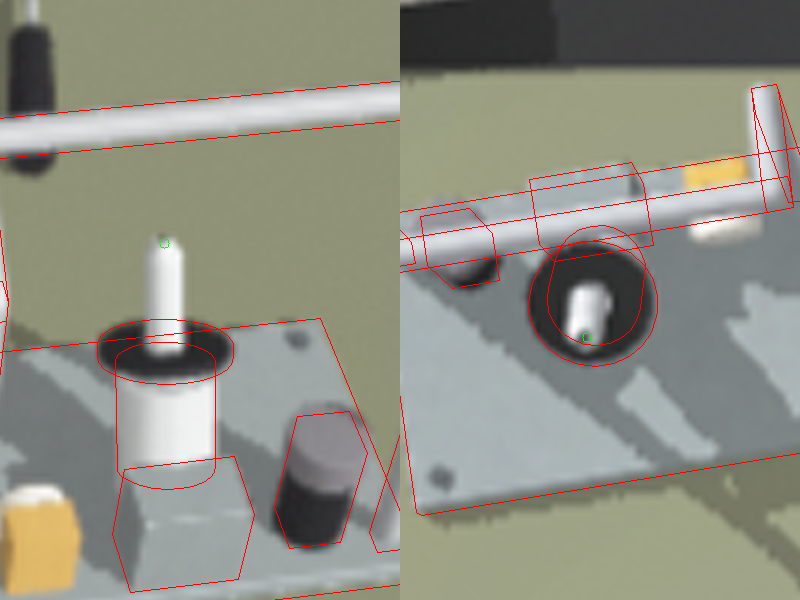

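The overlay matches in both views to within about 2 mm: bar, collar and tube tip (green) all coincide. So outlet_a is at (647.5, 193.8) with yaw 0.16. The rows give no direct tilt, so I'll go above the mat along azimuth 0.16 and see what happens at the edge of reach.

Request:
{"method": "arm_command", "body": {
  "steps": [
    [1,0,0,-226,-35],
    [1,0,0,-226,-35],
    [1,0,0,-226,-35],
    [1,0,0,-226,-35],
    [1,-563,-154,-226,-35],
    [1,-563,-154,-226,-35],
    [1,-563,-154,-226,-35],
    [1,-563,-154,-226,-35],
    [1,-563,-154,-226,-35],
    [1,-563,-154,-226,-35],
    [1,-563,-154,-226,-35],
    [1,-563,-154,-226,-35],
    [1,-563,-154,-226,-35],
    [1,-563,-154,-226,-35]
  ]
}}

```text
clock: 3.05
eef_pos: [681.4, 106.9, 418.1]
eef_rot: [-3.141, -0.002, -2.987]
wrist_force: [-0.5, -0.3, -0.3]
finger_gap: 93.7
finger_force: 0.0
```

Request:
{"method": "arm_command", "body": {
  "steps": [
    [1,-60,0,0,0],
    [1,-120,0,0,0],
    [1,-160,0,0,0],
    [1,-160,0,0,0]
  ]
}}

```text
clock: 3.55
eef_pos: [748.0, 120.7, 371.7]
eef_rot: [3.142, 0.039, -2.983]
wrist_force: [-0.5, -1.0, -0.0]
finger_gap: 94.3
finger_force: 0.0
```

Run:
```python
from h import *
s=monitor.read_state(); print({k:np.round(s[k],3) for k in("joints","eef_pos","eef_rot","wrist_force")})
```

```text
{'joints': array([ 0.111,  0.877,  0.236,  0.002,  1.989, -1.617]), 'eef_pos': array([748.037, 120.673, 371.721]), 'eef_rot': array([ 3.142,  0.039, -2.983]), 'wrist_force': array([-0.487, -1.039, -0.007])}
```

Request:
{"method": "arm_command", "body": {
  "steps": [
    [1,-60,0,0,0],
    [1,-120,0,0,0],
    [1,-180,0,0,0],
    [1,-240,0,0,0]
  ]
}}

```text
clock: 4.05
eef_pos: [788.9, 126.9, 316.2]
eef_rot: [3.142, 0.08, -2.983]
wrist_force: [-0.1, -0.2, 0.1]
finger_gap: 93.8
finger_force: 0.0
```

Run:
```python
from h import *
s=monitor.read_state(); print({k:np.round(s[k],3) for k in("joints","eef_pos","eef_rot","wrist_force")})
```

```text
{'joints': array([ 0.112,  0.951,  0.235,  0.004,  1.875, -1.615]), 'eef_pos': array([788.856, 126.912, 316.168]), 'eef_rot': array([ 3.142,  0.08 , -2.983]), 'wrist_force': array([-0.107, -0.155,  0.09 ])}
```

Request:
{"method": "arm_command", "body": {
  "steps": [
    [1,60,0,-30,0],
    [1,120,0,-60,0],
    [1,120,0,-60,0]
  ]
}}

```text
clock: 4.42
eef_pos: [664.2, 107.0, 367.3]
eef_rot: [3.142, 0.08, -2.984]
wrist_force: [0.7, -0.9, 1.3]
finger_gap: 93.9
finger_force: 0.0
```

Run:
```python
from h import *
s=monitor.read_state(); print({k:np.round(s[k],3) for k in("joints","eef_pos","eef_rot","wrist_force")})
```

```text
{'joints': array([ 0.103,  0.499,  0.858,  0.004,  1.704, -1.625]), 'eef_pos': array([664.205, 107.04 , 367.307]), 'eef_rot': array([ 3.142,  0.08 , -2.984]), 'wrist_force': array([ 0.676, -0.897,  1.301])}
```

Overreach does tilt the tool outward, and the tilt stays afterwards. I'll build it up to 0.471 rad by pushing outward and up, along the line from shoulder to wrist.

Request:
{"method": "arm_command", "body": {
  "steps": [
    [1,-54,0,-31,0],
    [1,-108,0,-62,0],
    [1,-162,0,-93,0],
    [1,-216,0,-124,0],
    [1,-270,0,-155,0],
    [1,-324,0,-186,0],
    [1,-378,0,-217,0],
    [1,-432,0,-248,0],
    [1,-486,0,-279,0],
    [1,-540,0,-310,0]
  ]
}}

```text
clock: 5.68
eef_pos: [741.6, 119.0, 420.2]
eef_rot: [3.141, 0.119, -2.984]
wrist_force: [-0.2, 0.5, -0.4]
finger_gap: 94.1
finger_force: 0.0
```

Run:
```python
from h import *
s=monitor.read_state(); print({k:np.round(s[k],3) for k in("joints","eef_pos","eef_rot","wrist_force")})
c=imaging.camera("scene"),imaging.camera("top")
p=[trace(k,"pot")[0] for k in c]; print([r["rect"] for r in p])
# pot: fit centre via frustum silhouette
from scipy.optimize import minimize
t=np.linspace(0,2*np.pi,40)
def m(k,xy):
    P=np.r_[[[xy[0]+r*np.cos(a),xy[1]+r*np.sin(a),z] for r,z in((22,0),(28,60)) for a in t]]
    im=np.zeros((1680,2240),np.uint8); cv2.fillConvexPoly(im,cv2.convexHull(np.round((proj(k,P)+.5)*4).astype(np.int32)),1); return im
M=[cv2.resize(r["region"].astype(np.uint8),None,fx=4,fy=4,interpolation=0) for r in p]
g=onz(c[1],p[1]["rect"][:2],35)[:2]
f=lambda x:-sum((m(k,x)&a).sum()/(m(k,x)|a).sum() for k,a in zip(c,M))
r=minimize(f,g,method="Nelder-Mead",options=dict(initial_simplex=[g,g+[8,0],g+[0,8]],xatol=.1)); print(g,r.x,r.fun)
for i in(0,1):
    q=minimize(lambda x:-(m(c[i],x)&M[i]).sum()/(m(c[i],x)|M[i]).sum(),g,method="Nelder-Mead",options=dict(initial_simplex=[g,g+[8,0],g+[0,8]],xatol=.1));print(i,q.x,q.fun)
```

```text
{'joints': array([ 0.108,  0.814,  0.235,  0.007,  1.973, -1.618]), 'eef_pos': array([741.64 , 119.026, 420.229]), 'eef_rot': array([ 3.141,  0.119, -2.984]), 'wrist_force': array([-0.185,  0.486, -0.389])}
[[277.9, 215.8, 17.5, 26.2], [267.5, 253.5, 11.3, 18.3]]
[470.29014682  13.7722848 ] [466.92777895  28.26541787] -1.2798080589130696
0 [504.29014682 -26.2277152 ] 0.0
1 [504.29014682 -26.2277152 ] 0.0<stdin>:16: RuntimeWarning: overflow encountered in scalar negative
```

Request:
{"method": "arm_command", "body": {
  "steps": [
    [1,-600,0,-200,0],
    [1,-600,0,-200,0],
    [1,-600,0,-200,0],
    [1,-600,0,-200,0],
    [1,-600,0,-200,0],
    [1,-600,0,-200,0]
  ]
}}

```text
clock: 6.62
eef_pos: [770.9, 123.5, 393.2]
eef_rot: [3.141, 0.16, -2.983]
wrist_force: [0.6, -0.2, 0.0]
finger_gap: 93.8
finger_force: 0.0
```

Run:
```python
from h import *
s=monitor.read_state(); print({k:np.round(s[k],3) for k in("joints","eef_pos","eef_rot","wrist_force")})
c={"s":imaging.camera("scene")}
```

```text
{'joints': array([ 0.109,  0.853,  0.236,  0.008,  1.893, -1.617]), 'eef_pos': array([770.914, 123.504, 393.234]), 'eef_rot': array([ 3.141,  0.16 , -2.983]), 'wrist_force': array([ 0.595, -0.233,  0.013])}
```

Each call seems to add about 0.04 rad however many rows it has, so I'll use several short calls.

Request:
{"method": "arm_command", "body": {
  "steps": [
    [1,-600,0,-200,0],
    [1,-600,0,-200,0],
    [1,-600,0,-200,0]
  ]
}}

```text
clock: 7.05
eef_pos: [786.3, 125.9, 389.0]
eef_rot: [3.141, 0.202, -2.984]
wrist_force: [0.9, -0.2, 0.7]
finger_gap: 93.9
finger_force: 0.0
```

Request:
{"method": "arm_command", "body": {
  "steps": [
    [1,-600,0,-160,0],
    [1,-600,0,-160,0],
    [1,-600,0,-160,0]
  ]
}}

```text
clock: 7.42
eef_pos: [802.5, 128.3, 383.2]
eef_rot: [3.141, 0.244, -2.984]
wrist_force: [0.3, 0.5, -0.5]
finger_gap: 94.2
finger_force: 0.0
```

Request:
{"method": "arm_command", "body": {
  "steps": [
    [1,-600,0,-140,0],
    [1,-600,0,-140,0],
    [1,-600,0,-140,0]
  ]
}}

```text
clock: 7.8
eef_pos: [817.4, 130.6, 381.1]
eef_rot: [3.141, 0.288, -2.984]
wrist_force: [0.6, -0.2, 0.1]
finger_gap: 94.1
finger_force: 0.0
```

Request:
{"method": "arm_command", "body": {
  "steps": [
    [1,-600,0,-120,0],
    [1,-600,0,-120,0],
    [1,-600,0,-120,0]
  ]
}}

```text
clock: 8.18
eef_pos: [831.0, 132.7, 381.4]
eef_rot: [3.141, 0.331, -2.984]
wrist_force: [0.1, -0.1, 0.7]
finger_gap: 93.9
finger_force: 0.0
```

Request:
{"method": "arm_command", "body": {
  "steps": [
    [1,-600,0,-100,0],
    [1,-600,0,-100,0],
    [1,-600,0,-100,0]
  ]
}}

```text
clock: 8.55
eef_pos: [843.4, 134.7, 384.1]
eef_rot: [3.141, 0.375, -2.984]
wrist_force: [0.7, 0.5, 0.1]
finger_gap: 93.9
finger_force: 0.0
```

Request:
{"method": "arm_command", "body": {
  "steps": [
    [1,-600,0,-60,0],
    [1,-600,0,-60,0],
    [1,-600,0,-60,0]
  ]
}}

```text
clock: 8.93
eef_pos: [857.1, 136.8, 384.1]
eef_rot: [3.141, 0.419, -2.984]
wrist_force: [0.2, 0.1, 0.1]
finger_gap: 94.1
finger_force: 0.0
```

Request:
{"method": "arm_command", "body": {
  "steps": [
    [1,-600,0,-30,0],
    [1,-600,0,-30,0],
    [1,-600,0,-30,0]
  ]
}}

```text
clock: 9.3
eef_pos: [870.9, 139.0, 384.6]
eef_rot: [3.141, 0.463, -2.984]
wrist_force: [0.1, 1.0, 0.3]
finger_gap: 93.8
finger_force: 0.0
```

```bash
cat > go.py <<'E'
from fit import *
from scipy.spatial.transform import Rotation as Ro
U=np.array([647.5,193.8,.16])
def ax(s): return W(np.array([25,0,40])+AX*s,U)[0]
def rel(Pt):
    s=monitor.read_state(); R=Ro.from_euler("xyz",s["eef_rot"]).as_matrix(); return R.T@(np.asarray(Pt)-s["eef_pos"])
def st():
    s=monitor.read_state(); print({k:np.round(s[k],3).tolist() for k in("clock","joints","eef_pos","eef_rot","wrist_force","finger_gap","finger_force")})
E
python3 - <<'E'
from go import *
st()
for s in(350,170,79): print(s,ax(s).round(1),rel(ax(s)).round(1))
R=Ro.from_euler("xyz",monitor.read_state()["eef_rot"]).as_matrix(); print(R.round(3), (ax(0)-ax(1)).round(3))
E
```

```text
{'clock': 9.3, 'joints': [0.11, 0.899, 0.236, 0.022, 1.544, -1.615], 'eef_pos': [870.857, 138.958, 384.598], 'eef_rot': [3.141, 0.463, -2.984], 'wrist_force': [0.094, 1.011, 0.343], 'finger_gap': 93.783, 'finger_force': 0.0}
350 [515.3 172.5 351.8] [ 324.1   89.1 -125.1]
170 [596.  185.5 191.5] [322.6  89.2  54.9]
79 [636.8 192.1 110.4] [321.8  89.2 145.9]
[[-0.884 -0.157  0.441]
 [-0.141  0.988  0.071]
 [-0.447  0.    -0.895]] [ 0.448  0.072 -0.891]
```

Request:
{"method": "arm_command", "body": {
  "steps": [
    [0.28,324,89,-125,0],
    [0.28,324,89,-125,0],
    [0.28,324,89,-125,0],
    [0.28,324,89,-125,0],
    [0.28,324,89,-125,0],
    [0.28,324,89,-125,0],
    [0.28,324,89,-125,0],
    [0.28,324,89,-125,0],
    [0.28,323,89,-35,0],
    [0.28,323,89,30,0],
    [0.28,323,89,30,0]
  ]
}}

```text
clock: 10.68
eef_pos: [585.7, 183.2, 210.0]
eef_rot: [-3.141, 0.46, -2.984]
wrist_force: [0.7, -0.1, 0.3]
finger_gap: 26.1
finger_force: 0.0
```

Run:
```python
from go import *
st(); 
for s in(140,79): print(s,rel(ax(s)).round(1))
o=[]
for n,ctr in(("scene",(342,215)),("top",(205,200))):
    c=imaging.camera(n); im=cv2.resize(cv2.cvtColor(c["img"],cv2.COLOR_RGB2BGR),None,fx=6,fy=6,interpolation=cv2.INTER_CUBIC)
    for s,col in((108,(0,255,0)),(60,(0,0,255)),(195-19,(255,0,255))):
        t=np.round((proj(c,ax(s))+.5)*6).astype(int)[0]; cv2.circle(im,(int(t[0]),int(t[1])),4,col,1)
    x,y=ctr[0]*6,ctr[1]*6; o.append(im[y-300:y+300,x-200:x+200])
cv2.imwrite("pics/ap.png",np.hstack(o))
```

```text
{'clock': 10.675, 'joints': [0.266, 0.179, 1.704, -0.067, 0.803, -1.428], 'eef_pos': [585.657, 183.187, 209.982], 'eef_rot': [-3.141, 0.46, -2.984], 'wrist_force': [0.739, -0.12, 0.336], 'finger_gap': 26.116, 'finger_force': 0.0}
140 [-1.6  0.7 51.3]
79 [ -2.3   0.8 112.3]
```

View pics/ap.png

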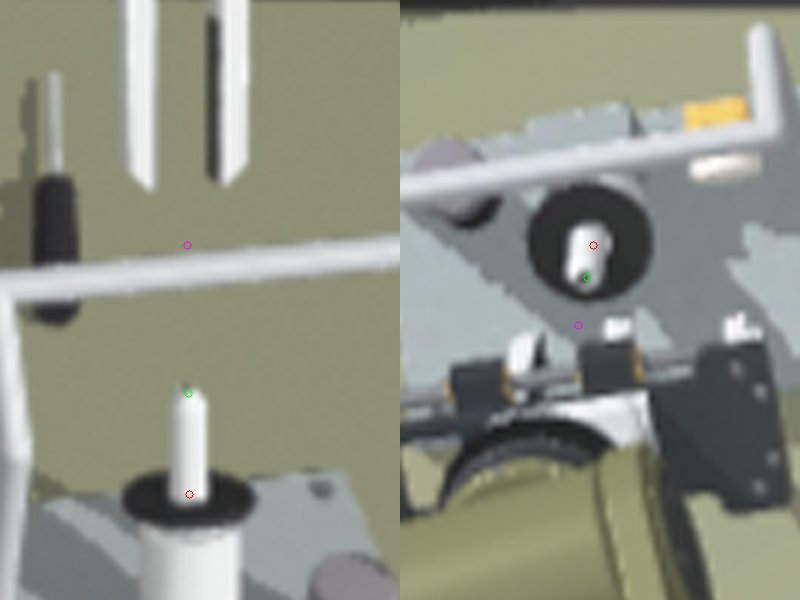

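The fingers straddle the tube line, with the gap centred within about 1 mm in the scene view (fingertips ~187, tube ~189). Now I go down along the bore.

Request:
{"method": "arm_command", "body": {
  "steps": [
    [0.28,-2,1,40,0],
    [0.28,-2,1,70,0],
    [0.28,-2,1,95,0],
    [0.28,-2,1,104,0],
    [0.28,-2,1,108,0],
    [0.28,-2,1,111,0],
    [0.28,-2,1,113,0]
  ]
}}

```text
clock: 11.65
eef_pos: [636.7, 192.9, 114.2]
eef_rot: [3.141, 0.465, -2.984]
wrist_force: [0.1, -0.3, -0.1]
finger_gap: 26.2
finger_force: 0.0
```

Run:
```python
from go import *
st(); print(rel(ax(79)).round(1))
```

```text
{'clock': 11.65, 'joints': [0.258, 0.395, 1.665, -0.076, 0.62, -1.419], 'eef_pos': [636.691, 192.949, 114.226], 'eef_rot': [3.141, 0.465, -2.984], 'wrist_force': [0.06, -0.295, -0.096], 'finger_gap': 26.242, 'finger_force': 0.0}
[ 1.8 -0.9  3.4]
```

Request:
{"method": "arm_command", "body": {
  "steps": [
    [0.28,1,-1,3,0],
    [0.28,1,-1,5,0],
    [0.28,1,-1,7,0],
    [0.28,1,-1,8,0],
    [0.28,1,-1,9,0],
    [0.28,1,-1,9,0]
  ]
}}

```text
clock: 12.4
eef_pos: [639.8, 192.3, 104.9]
eef_rot: [3.141, 0.464, -2.984]
wrist_force: [-0.2, 0.5, -0.2]
finger_gap: 26.3
finger_force: 0.0
```

Run:
```python
from go import *
st(); print(rel(ax(79)).round(1))
```

```text
{'clock': 12.4, 'joints': [0.255, 0.413, 1.663, -0.076, 0.604, -1.421], 'eef_pos': [639.776, 192.339, 104.938], 'eef_rot': [3.141, 0.464, -2.984], 'wrist_force': [-0.203, 0.453, -0.241], 'finger_gap': 26.3, 'finger_force': 0.0}
[ 0.3  0.2 -6.2]
```

Request:
{"method": "arm_command", "body": {
  "steps": [
    [0.28,0,0,2,0],
    [0.28,0,0,3,0],
    [0.28,0,0,4,0]
  ]
}}

```text
clock: 12.78
eef_pos: [641.6, 192.6, 101.3]
eef_rot: [3.141, 0.464, -2.984]
wrist_force: [0.7, 0.6, -0.3]
finger_gap: 26.3
finger_force: 0.0
```

Run:
```python
from go import *
st(); print(rel(ax(79)).round(1))
o=[]
for n,ctr in(("scene",(342,235)),("top",(205,195))):
    c=imaging.camera(n); im=cv2.resize(cv2.cvtColor(c["img"],cv2.COLOR_RGB2BGR),None,fx=8,fy=8,interpolation=cv2.INTER_CUBIC)
    for s,col in((108,(0,255,0)),(60,(0,0,255))):
        t=np.round((proj(c,ax(s))+.5)*8).astype(int)[0]; cv2.circle(im,(int(t[0]),int(t[1])),4,col,1)
    x,y=ctr[0]*8,ctr[1]*8; o.append(im[y-300:y+300,x-200:x+200])
cv2.imwrite("pics/pr.png",np.hstack(o))
```

```text
{'clock': 12.775, 'joints': [0.255, 0.422, 1.661, -0.077, 0.598, -1.421], 'eef_pos': [641.551, 192.63, 101.318], 'eef_rot': [3.141, 0.464, -2.984], 'wrist_force': [0.699, 0.591, -0.333], 'finger_gap': 26.318, 'finger_force': 0.0}
[  0.2   0.2 -10.3]
```

View pics/pr.png

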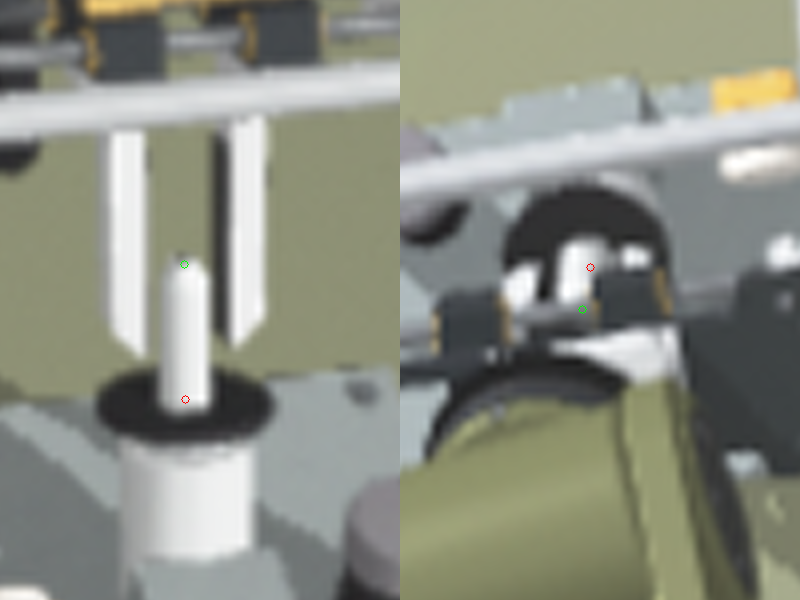

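Run:
```python
from go import *
c=[imaging.camera(n) for n in("scene","top")]
s=monitor.read_state(); R=Ro.from_euler("xyz",s["eef_rot"]).as_matrix(); T=s["eef_pos"]
cr=((342,235),(205,195)); f=lambda P,i:(proj(c[i],P)[0]+.5)*8-np.array(cr[i])*8+np.array([200+400*i,300])
for d in(0,10,19): print(d,[f(T+R@[0,y,d],i).round() .tolist() for i in(0,1) for y in(-13,13)])
for sc in(350,) :
  for tp in((578,255),(578,262),(578,270)):
    a=(np.array([188,sc])-[200,300]+np.array(cr[0])*8)/8-.5; b=(np.array(tp)-[600,300]+np.array(cr[1])*8)/8-.5
    X,e=tri(c[0],a,c[1],b); print(tp,X.round(1),round(e,1),"tool",(R.T@(X-T)).round(1),"axis dist from bore floor",((X-ax(0))@(ax(1)-ax(0))).round(1))
```

```text
0 [[146.0, 379.0], [222.0, 371.0], [626.0, 268.0], [552.0, 280.0]]
10 [[147.0, 406.0], [222.0, 399.0], [627.0, 260.0], [554.0, 272.0]]
19 [[147.0, 431.0], [222.0, 423.0], [629.0, 253.0], [556.0, 264.0]]
(578, 255) [645.4 192.8 118.1] 2.9 tool [-10.9  -0.4 -13.3] axis dist from bore floor 82.0
(578, 262) [643.3 193.2 115.8] 2.7 tool [ -8.1   0.3 -12.1] axis dist from bore floor 80.8
(578, 270) [640.9 193.7 113.2] 2.5 tool [ -4.9   1.1 -10.7] axis dist from bore floor 79.5
```

Run:
```python
from go import *
c=[imaging.camera(n) for n in("scene","top")]
R=Ro.from_euler("xyz",[-3.14159,0,2.68879]).as_matrix(); T=np.array([240.6,494.6,194.15])
o=[]
for i,(n,ctr) in enumerate((("scene",(435,110)),("top",(62,345)))):
    im=cv2.resize(cv2.imread(f"pics/{n}0.png"),None,fx=6,fy=6,interpolation=cv2.INTER_CUBIC)
    for d,col in((0,(0,255,0)),(19,(0,0,255)),(-78,(255,0,0))):
      for y in(-47,0,47):
        t=np.round((proj(c[i],T+R@[0,y,d])[0]+.5)*6).astype(int); cv2.circle(im,(int(t[0]),int(t[1])),4,col,2)
    x,y=ctr[0]*6,ctr[1]*6; o.append(im[y-300:y+300,x-200:x+200])
cv2.imwrite("pics/st.png",np.hstack(o))
```

```text
(no output)
```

View pics/st.png

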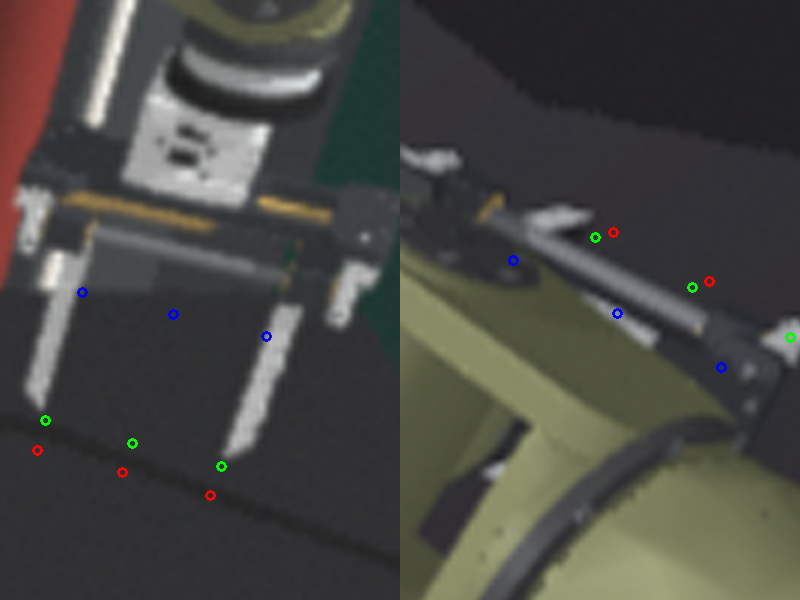

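The picture shows the fingertips ending about 30 mm short of where the reported TCP puts them, and the start image shows the same. The tip is really about 80 mm up the bore axis, so about 20 mm remains to the collar. I'll go down watching the force.

Request:
{"method": "arm_command", "body": {
  "steps": [
    [0.28,0,0,7,0],
    [0.28,0,0,12,0],
    [0.28,0,0,15,0],
    [0.28,0,0,15,0]
  ]
}}

```text
clock: 13.58
eef_pos: [648.1, 193.7, 87.6]
eef_rot: [3.141, 0.463, -2.984]
wrist_force: [-0.1, 0.1, 0.3]
finger_gap: 26.5
finger_force: 0.0
```

Request:
{"method": "arm_command", "body": {
  "steps": [
    [0.28,0,0,1.5,0],
    [0.28,0,0,3,0],
    [0.28,0,0,3,0]
  ]
}}

```text
clock: 13.95
eef_pos: [649.5, 193.9, 85.2]
eef_rot: [3.141, 0.464, -2.984]
wrist_force: [0.1, 0.3, -0.4]
finger_gap: 26.2
finger_force: 0.0
```

Request:
{"method": "arm_command", "body": {
  "steps": [
    [0.28,0,0,1.5,0],
    [0.28,0,0,3,0]
  ]
}}

```text
clock: 14.2
eef_pos: [650.9, 194.2, 82.8]
eef_rot: [3.141, 0.464, -2.984]
wrist_force: [-2.8, -1.3, 3.8]
finger_gap: 26.3
finger_force: 2.4
```

Contact, with about 5 N along the bore: the collar is sliding. Pressing on to the stop.

Request:
{"method": "arm_command", "body": {
  "steps": [
    [0.28,0,0,1.5,0],
    [0.28,0,0,3,0],
    [0.28,0,0,4,0]
  ]
}}

```text
clock: 14.58
eef_pos: [652.7, 194.4, 79.0]
eef_rot: [3.141, 0.464, -2.984]
wrist_force: [-2.2, -0.3, 3.9]
finger_gap: 26.2
finger_force: 2.3
```

Request:
{"method": "arm_command", "body": {
  "steps": [
    [0.28,0,0,1,0],
    [0.28,0,0,1.5,0]
  ]
}}

```text
clock: 14.82
eef_pos: [653.3, 194.5, 77.7]
eef_rot: [3.141, 0.464, -2.984]
wrist_force: [-2.3, -0.3, 3.4]
finger_gap: 26.0
finger_force: 2.3
```

Request:
{"method": "arm_command", "body": {
  "steps": [
    [0.28,0,0,0.7,0],
    [0.28,0,0,1,0]
  ]
}}

```text
clock: 15.08
eef_pos: [653.8, 194.6, 76.9]
eef_rot: [3.141, 0.464, -2.984]
wrist_force: [-1.4, -0.2, 4.3]
finger_gap: 26.2
finger_force: 2.3
```

Request:
{"method": "arm_command", "body": {
  "steps": [
    [0.28,0,0,0.7,0],
    [0.28,0,0,1,0]
  ]
}}

```text
clock: 15.32
eef_pos: [654.1, 194.7, 76.4]
eef_rot: [3.141, 0.464, -2.984]
wrist_force: [-9.7, -2.7, 12.8]
finger_gap: 26.3
finger_force: 7.8
```

Request:
{"method": "arm_command", "body": {
  "steps": [
    [0.28,0,0,0.7,0],
    [0.28,0,0,1,0]
  ]
}}

```text
clock: 15.58
eef_pos: [654.3, 194.7, 76.3]
eef_rot: [3.141, 0.464, -2.984]
wrist_force: [-20.2, -4.0, 24.4]
finger_gap: 25.9
finger_force: 15.2
```

The stop is reached at about 32 N, so the collar is fully in and the true tip is at s = 52. I'll back off 16 mm and grip the tube.

Request:
{"method": "arm_command", "body": {
  "steps": [
    [0.28,0,0,-8,0],
    [0.28,0,0,-16,0],
    [0.28,0,0,-16,0],
    [0.1,0,0,-16,0],
    [0.1,0,0,-16,0],
    [0.1,0,0,-16,0],
    [0.1,0,0,-16,0],
    [0.1,0,0,-16,0]
  ],
  "force": 25
}}

```text
clock: 16.58
eef_pos: [647.4, 194.1, 89.0]
eef_rot: [3.141, 0.464, -2.984]
wrist_force: [-0.9, 5.8, -0.3]
finger_gap: 15.5
finger_force: 25.0
```

Request:
{"method": "arm_command", "body": {
  "steps": [
    [0.1,0,0.5,-3,0],
    [0.1,0,0.5,-6,0],
    [0.1,0,0.5,-10,0]
  ]
}}

```text
clock: 16.95
eef_pos: [642.8, 193.4, 98.2]
eef_rot: [3.141, 0.463, -2.984]
wrist_force: [0.8, 3.5, -1.7]
finger_gap: 15.4
finger_force: 25.0
```

Request:
{"method": "arm_command", "body": {
  "steps": [
    [0.1,0,0.5,-8,0],
    [0.1,0,0.5,-16,0],
    [0.1,0,0.5,-24,0],
    [0.1,0,0.5,-32,0],
    [0.1,0,0.5,-40,0],
    [0.1,0,0.5,-48,0],
    [0.1,0,0.5,-60,0],
    [0.1,0,0.5,-75,0],
    [0.1,0,0.5,-75,0]
  ]
}}

```text
clock: 18.08
eef_pos: [609.9, 188.7, 167.0]
eef_rot: [3.141, 0.466, -2.984]
wrist_force: [0.3, -0.6, -0.5]
finger_gap: 15.8
finger_force: 25.0
```

Run:
```python
from go import *
st()
a,b=(277.5,215),(261.8,254.2)
c=[imaging.camera(n) for n in("scene","top")]
for n,k in zip("st",c): print([(np.round(r["rect"],1).tolist(),round(r["p"],2)) for r in find_in(k,"pot")[:2]], [(np.round(r["rect"],1).tolist(),round(r["p"],2)) for r in find_in(k,"tube")[:2]])
print(tri(c[0],a,c[1],b), onz(c[1],b,33))
im=[cv2.resize(cv2.cvtColor(k["img"],cv2.COLOR_RGB2BGR)[y-50:y+50,x-67:x+66],(400*1,300)) for k,(x,y) in zip(c,((320,215),(225,215)))]
pt=[cv2.resize(cv2.imread(f"pics/{n}0.png")[y-25:y+25,x-33:x+33],(400,300),interpolation=cv2.INTER_CUBIC) for n,(x,y) in (("scene",(279,215)),("top",(262,254)))]
cv2.imwrite("pics/out.png",np.vstack([np.hstack(im),np.hstack(pt)]))
```

```text
{'clock': 18.075, 'joints': [0.263, 0.275, 1.693, -0.071, 0.711, -1.422], 'eef_pos': [609.913, 188.667, 167.024], 'eef_rot': [3.141, 0.466, -2.984], 'wrist_force': [0.283, -0.569, -0.47], 'finger_gap': 15.796, 'finger_force': 24.979}
[([342.6, 219.8, 1.6, 40.3], 0.63), ([279.1, 215.1, 17.9, 23.1], 0.62)] [([341.8, 219.2, 3.7, 37.6], 0.69), ([340.9, 251.9, 23.9, 10.5], 0.28)]
[([261.2, 254.6, 19.7, 20.5], 0.67)] [([199.3, 194.5, 4.6, 8.8], 0.52)]
(array([468.3734657 ,  28.61160297,  33.73562323]), np.float64(3.2140953366475427)) [468.38102175  30.23567085  33.        ]
```

View pics/out.png

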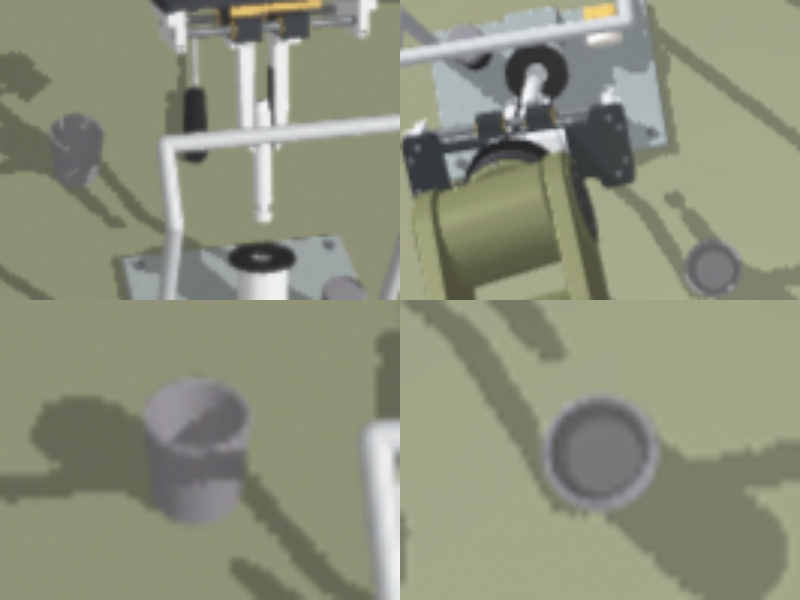

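The tube is out and in the grip, groove clearly at the lower end (top-left panel, about (263,215)); the collar's open hole shows behind it. The lower panels give the pot mouth at about (278.5,211.3) in scene and (262.3,254.5) in top. Now I'll carry the tube up and back toward the robot, then take out the tilt at the inner reach limit.

Request:
{"method": "arm_command", "body": {
  "steps": [
    [0.1,0,0,-40,0],
    [0.1,0,0,-80,0],
    [0.1,40,-20,-120,0],
    [0.1,80,-50,-170,0],
    [0.1,120,-75,-220,0],
    [0.1,144,-90,-220,0],
    [0.1,190,-95,-205,0],
    [0.1,230,-95,-185,0],
    [0.1,230,-95,-185,0]
  ]
}}

```text
clock: 19.5
eef_pos: [338.4, 49.0, 226.1]
eef_rot: [3.141, 0.462, -2.985]
wrist_force: [-0.0, 0.0, 0.6]
finger_gap: 15.5
finger_force: 25.0
```

Run:
```python
from go import *
st()
c=[imaging.camera(n) for n in("scene","top")]
a,b=(278.1,211.0),(261.9,254.1)
print(onz(c[0],a,60),onz(c[1],b,60),tri(c[0],a,c[1],b))
```

```text
{'clock': 19.5, 'joints': [-0.035, -0.557, 2.267, 0.103, 0.979, -1.8], 'eef_pos': [338.376, 49.045, 226.119], 'eef_rot': [3.141, 0.462, -2.985], 'wrist_force': [-0.03, 0.046, 0.558], 'finger_gap': 15.476, 'finger_force': 24.979}
[477.70549229  28.43538032  60.        ] [467.64285267  29.33774829  60.        ] (array([468.00411363,  29.04227969,  50.62423671]), np.float64(1.0140037082769064))
```

Request:
{"method": "arm_command", "body": {
  "steps": [
    [0.1,55,0,-20,0],
    [0.1,110,0,-40,0],
    [0.1,165,0,-60,0]
  ]
}}

```text
clock: 19.98
eef_pos: [263.9, 31.8, 199.9]
eef_rot: [3.138, 0.429, -2.983]
wrist_force: [0.4, 0.5, 0.1]
finger_gap: 15.3
finger_force: 25.0
```

Request:
{"method": "arm_command", "body": {
  "steps": [
    [0.1,55,0,-20,0],
    [0.1,110,0,-40,0]
  ]
}}

```text
clock: 20.23
eef_pos: [252.3, 16.4, 177.8]
eef_rot: [3.131, 0.394, -2.982]
wrist_force: [0.2, 0.2, -0.2]
finger_gap: 15.3
finger_force: 25.0
```

Run:
```python
from go import *
st()
```

```text
{'clock': 20.225, 'joints': [-0.279, -0.787, 2.452, 0.192, 1.128, -2.063], 'eef_pos': [252.332, 16.448, 177.812], 'eef_rot': [3.131, 0.394, -2.982], 'wrist_force': [0.155, 0.16, -0.246], 'finger_gap': 15.332, 'finger_force': 24.98}
```

Request:
{"method": "arm_command", "body": {
  "steps": [
    [0.1,-51,5,-44,0],
    [0.1,-103,10,-88,0],
    [0.1,-154,15,-133,0],
    [0.1,-154,15,-133,0]
  ]
}}

```text
clock: 20.72
eef_pos: [342.1, 45.1, 362.7]
eef_rot: [3.131, 0.398, -2.982]
wrist_force: [-0.2, -0.6, -2.3]
finger_gap: 15.3
finger_force: 25.0
```

Request:
{"method": "arm_command", "body": {
  "steps": [
    [0.1,57,0,-24,0],
    [0.1,114,0,-48,0],
    [0.1,171,0,-72,0]
  ]
}}

```text
clock: 21.1
eef_pos: [233.0, 15.2, 376.3]
eef_rot: [3.123, 0.354, -2.982]
wrist_force: [0.3, 1.0, -0.2]
finger_gap: 15.7
finger_force: 25.0
```

Request:
{"method": "arm_command", "body": {
  "steps": [
    [0.1,57,0,-24,0],
    [0.1,114,0,-48,0]
  ]
}}

```text
clock: 21.35
eef_pos: [204.5, -24.2, 404.6]
eef_rot: [3.106, 0.322, -2.979]
wrist_force: [0.6, 0.0, -1.0]
finger_gap: 15.5
finger_force: 25.0
```

Run:
```python
from go import *
st()
```

```text
{'clock': 21.35, 'joints': [-0.68, -0.788, 1.923, 0.27, 1.806, -2.329], 'eef_pos': [204.527, -24.232, 404.646], 'eef_rot': [3.106, 0.322, -2.979], 'wrist_force': [0.555, 0.03, -1.036], 'finger_gap': 15.474, 'finger_force': 24.99}
```

Request:
{"method": "arm_command", "body": {
  "steps": [
    [0.1,-50,30,0,0],
    [0.1,-90,70,20,0],
    [0.1,-90,82,80,0],
    [0.1,-70,82,140,0],
    [0.1,-50,82,195,0],
    [0.1,-40,82,250,0],
    [0.1,-29,82,290,0],
    [0.1,-29,82,290,0]
  ]
}}

```text
clock: 22.35
eef_pos: [304.8, 87.0, 137.9]
eef_rot: [3.104, 0.315, -2.981]
wrist_force: [0.6, -0.4, 0.3]
finger_gap: 15.3
finger_force: 25.0
```

Request:
{"method": "arm_command", "body": {
  "steps": [
    [0.1,57,0,-19,0],
    [0.1,114,0,-38,0]
  ]
}}

```text
clock: 22.6
eef_pos: [211.0, 74.6, 141.8]
eef_rot: [3.107, 0.303, -2.982]
wrist_force: [-59.6, -15.7, 42.9]
finger_gap: 15.3
finger_force: 25.0
```

Run:
```python
from go import *
st()
```

```text
{'clock': 22.6, 'joints': [0.114, -0.791, 2.515, 0.054, 1.116, -1.639], 'eef_pos': [211.01, 74.579, 141.82], 'eef_rot': [3.107, 0.303, -2.982], 'wrist_force': [-59.563, -15.734, 42.915], 'finger_gap': 15.338, 'finger_force': 24.973}
```

Request:
{"method": "arm_command", "body": {
  "steps": [
    [0.1,0,0,0,0]
  ]
}}

```text
clock: 22.72
eef_pos: [211.5, 74.8, 141.5]
eef_rot: [3.107, 0.305, -2.981]
wrist_force: [-0.4, 0.0, -0.4]
finger_gap: 15.5
finger_force: 25.0
```

Run:
```python
from go import *
st()
c=imaging.camera("scene"); im=cv2.cvtColor(c["img"],cv2.COLOR_RGB2BGR)[60:280,180:400]
cv2.imwrite("pics/un.png",cv2.resize(im,(600,600),interpolation=cv2.INTER_CUBIC))
```

```text
{'clock': 22.725, 'joints': [0.114, -0.789, 2.516, 0.054, 1.113, -1.638], 'eef_pos': [211.491, 74.809, 141.479], 'eef_rot': [3.107, 0.305, -2.981], 'wrist_force': [-0.369, 0.047, -0.427], 'finger_gap': 15.531, 'finger_force': 24.998}
```

View pics/un.png

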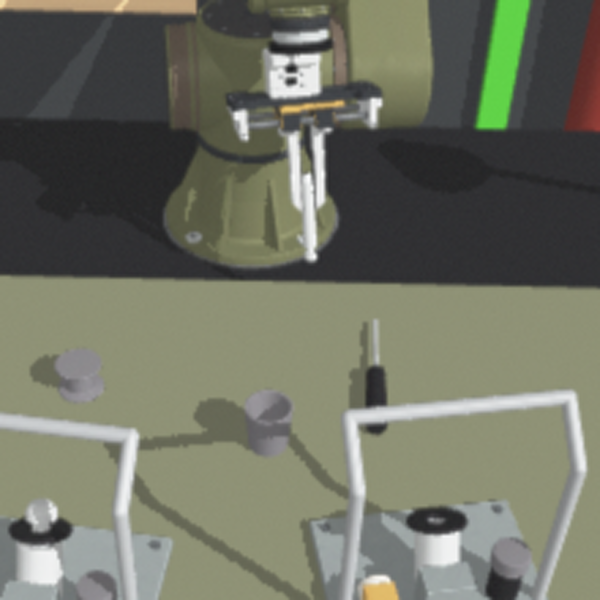

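The 75 N reading was only the inertia of the abrupt stop; it is back to about 0. The tube is still held at a 0.305 rad lean, which fits inside the pot (grooved end on the floor, side just short of the rim), so no more untilting is needed. Next: hover over the pot.

```bash
cat >> go.py <<'E'
Rg=Ro.from_euler("xyz",[3.141,.464,-2.984]).as_matrix()
OFF=Rg.T@(ax(0)-np.array([647.4,194.1,89.0]))   # tube's lower end in the reported tool frame
def tub(d=0):
    s=monitor.read_state(); R=Ro.from_euler("xyz",s["eef_rot"]).as_matrix(); return s["eef_pos"]+R@(OFF+[0,0,-d]),R
E
python3 - <<'E'
from go import *
b,R=tub(); print("off",OFF.round(1),"bottom",b.round(1)); print(R.round(3))
for P in((300,80,130),(472,29.6,130),(472,29.6,85)): print(P,(R.T@(np.array(P)-b)).round(1))
E
```

```text
off [-0.5 -0.3 55. ] bottom [229.4  79.3  90.2]
[[-0.94  -0.17   0.295]
 [-0.152  0.985  0.082]
 [-0.304  0.033 -0.952]]
(300, 80, 130) [-78.6 -10.  -17. ]
(472, 29.6, 130) [-232.7  -88.8   29.5]
(472, 29.6, 85) [-219.   -90.3   72.4]
```

Request:
{"method": "arm_command", "body": {
  "steps": [
    [0.1,-30,-5,-8,0],
    [0.1,-80,-10,-17,0],
    [0.1,-130,-40,-3,0],
    [0.1,-180,-65,10,0],
    [0.1,-233,-89,29,0],
    [0.1,-233,-89,29,0],
    [0.1,-226,-90,50,0],
    [0.1,-219,-90,72,0],
    [0.1,-219,-90,72,0]
  ]
}}

```text
clock: 23.9
eef_pos: [454.2, 25.5, 135.6]
eef_rot: [3.107, 0.308, -2.981]
wrist_force: [0.1, 0.5, -0.6]
finger_gap: 15.6
finger_force: 25.0
```

Run:
```python
from go import *
st(); b,R=tub(); print("bottom",b.round(1),(R.T@(np.array([472,29.6,7.4])-b)).round(1))
o=[]
P=np.array([468,29,0.]);t=np.linspace(0,2*np.pi,40)
for n,ctr in(("scene",(279,205)),("top",(262,250))):
    c=imaging.camera(n); im=cv2.resize(cv2.cvtColor(c["img"],cv2.COLOR_RGB2BGR),None,fx=10,fy=10,interpolation=cv2.INTER_CUBIC)
    pr=lambda Q:np.round((proj(c,Q)+.5)*10).astype(np.int32)
    for r,z in((28,60),(24,60)): cv2.polylines(im,[pr(P+np.c_[r*np.cos(t),r*np.sin(t),0*t+z])],True,(0,0,255),1)
    for d,col in((0,(0,255,0)),(54,(255,0,255)),(108,(255,255,0))): q=pr(tub(d)[0])[0]; cv2.circle(im,(int(q[0]),int(q[1])),4,col,2)
    x,y=ctr[0]*10,ctr[1]*10; o.append(im[y-300:y+300,x-200:x+200])
cv2.imwrite("pics/hov.png",np.hstack(o))
```

```text
{'clock': 23.9, 'joints': [-0.092, -0.022, 2.068, 0.151, 0.811, -1.917], 'eef_pos': [454.159, 25.459, 135.602], 'eef_rot': [3.107, 0.308, -2.981], 'wrist_force': [0.129, 0.472, -0.573], 'finger_gap': 15.57, 'finger_force': 24.998}
bottom [470.8  29.8  83.3] [21.9 -2.8 72.7]
```

View pics/hov.png

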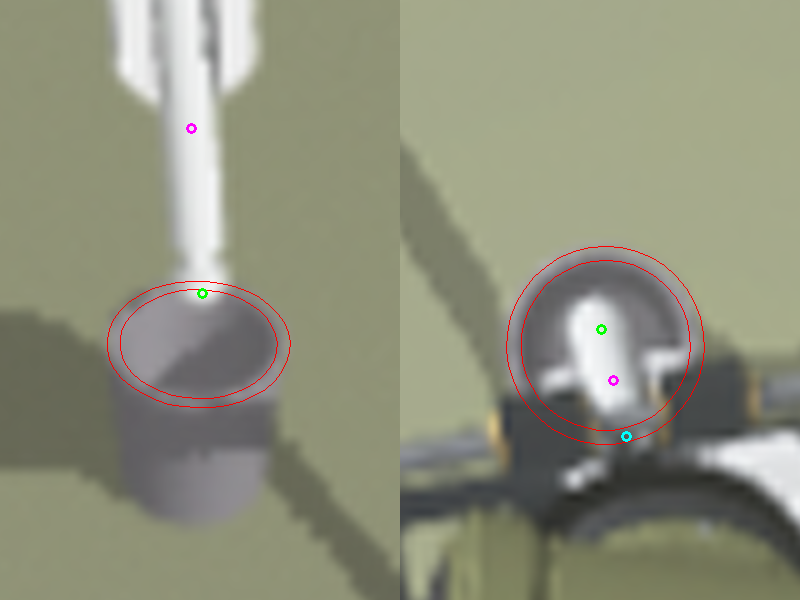

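The tube's lower end sits at about (205,298) in scene and its disc centre is at about (590,318) in top, inside the pot mouth's red circle and within a few mm of the prediction. I'll correct 2 mm and lower straight down.

Request:
{"method": "arm_command", "body": {
  "steps": [
    [0.1,5,-3,9,0],
    [0.1,10,-3,25,0],
    [0.1,15,-4,41,0],
    [0.1,20,-4,56.5,0],
    [0.1,20,-4,56.5,0]
  ]
}}

```text
clock: 24.62
eef_pos: [451.8, 22.9, 73.8]
eef_rot: [3.107, 0.305, -2.982]
wrist_force: [0.6, -0.8, 0.7]
finger_gap: 15.6
finger_force: 25.0
```

Request:
{"method": "arm_command", "body": {
  "steps": [
    [0.1,1.2,0,3.8,0],
    [0.1,2.4,-0.3,7.6,0],
    [0.1,2.4,-0.3,7.6,0]
  ]
}}

```text
clock: 25.0
eef_pos: [452.3, 23.0, 66.5]
eef_rot: [3.107, 0.306, -2.981]
wrist_force: [0.1, -0.3, -1.0]
finger_gap: 15.4
finger_force: 25.0
```

Run:
```python
from go import *
st(); b,R=tub(); print("bottom",b.round(1),"low edge",(b[2]-8*np.sin(.308)).round(1))
```

```text
{'clock': 25.0, 'joints': [-0.099, 0.097, 2.138, 0.19, 0.627, -1.974], 'eef_pos': [452.3, 22.967, 66.451], 'eef_rot': [3.107, 0.306, -2.981], 'wrist_force': [0.065, -0.325, -1.026], 'finger_gap': 15.373, 'finger_force': 24.999}
bottom [468.9  27.3  14.1] low edge 11.7
```

Request:
{"method": "arm_command", "body": {
  "steps": [
    [0.1,0.6,0,1.9,0],
    [0.1,1.2,-0.1,3.8,0],
    [0.1,1.2,-0.1,3.8,0]
  ]
}}

```text
clock: 25.38
eef_pos: [452.4, 23.0, 62.4]
eef_rot: [3.107, 0.306, -2.981]
wrist_force: [0.2, 0.5, -1.5]
finger_gap: 15.3
finger_force: 25.0
```

Request:
{"method": "arm_command", "body": {
  "steps": [
    [0.1,0.3,0,1,0],
    [0.1,0.5,0,1.5,0]
  ]
}}

```text
clock: 25.62
eef_pos: [452.4, 23.1, 61.0]
eef_rot: [3.107, 0.306, -2.981]
wrist_force: [0.8, 0.7, 0.8]
finger_gap: 15.7
finger_force: 25.0
```

Request:
{"method": "arm_command", "body": {
  "steps": [
    [0.1,0.2,0,0.7,0],
    [0.1,0.3,0,1,0]
  ]
}}

```text
clock: 25.88
eef_pos: [452.3, 23.1, 59.8]
eef_rot: [3.107, 0.306, -2.981]
wrist_force: [0.7, 1.6, 0.7]
finger_gap: 15.8
finger_force: 25.0
```

Request:
{"method": "arm_command", "body": {
  "steps": [
    [0.1,0.2,0,0.5,0],
    [0.1,0.3,0,0.8,0]
  ]
}}

```text
clock: 26.12
eef_pos: [452.5, 23.1, 59.2]
eef_rot: [3.107, 0.307, -2.981]
wrist_force: [0.3, 1.4, 4.6]
finger_gap: 15.4
finger_force: 25.0
```

Request:
{"method": "arm_command", "body": {
  "steps": [
    [0.1,0.2,0,0.5,0],
    [0.1,0.3,0,0.8,0]
  ]
}}

```text
clock: 26.38
eef_pos: [452.9, 23.1, 58.9]
eef_rot: [3.107, 0.308, -2.981]
wrist_force: [-2.7, 2.4, 14.5]
finger_gap: 15.3
finger_force: 25.0
```

Request:
{"method": "arm_command", "body": {
  "steps": [
    [0.1,0.2,0,0.5,0],
    [0.1,0.3,0,0.8,0]
  ]
}}

```text
clock: 26.62
eef_pos: [453.3, 23.2, 58.7]
eef_rot: [3.108, 0.309, -2.981]
wrist_force: [-5.4, 2.7, 22.7]
finger_gap: 15.6
finger_force: 25.0
```

On the floor: the force builds from the expected height. I'll ease the press and let go.

Request:
{"method": "arm_command", "body": {
  "steps": [
    [0.1,-0.3,0,-0.9,0],
    [0.1,-0.5,0,-1.7,0],
    [0.1,-0.5,0,-1.7,0]
  ],
  "force": 8
}}

```text
clock: 27.0
eef_pos: [452.1, 23.1, 59.0]
eef_rot: [3.107, 0.306, -2.981]
wrist_force: [1.9, 0.9, 0.4]
finger_gap: 15.7
finger_force: 8.0
```

Run:
```python
from go import *
st()
```

```text
{'clock': 27.0, 'joints': [-0.099, 0.112, 2.144, 0.195, 0.606, -1.98], 'eef_pos': [452.087, 23.084, 59.013], 'eef_rot': [3.107, 0.306, -2.981], 'wrist_force': [1.936, 0.927, 0.392], 'finger_gap': 15.728, 'finger_force': 7.999}
```

Request:
{"method": "arm_command", "body": {
  "steps": [
    [0.15,0,0,0,0],
    [0.18,0,0,0,0],
    [0.22,0,0,0,0],
    [0.3,0,0,0,0],
    [0.4,0,0,0,0],
    [0.4,0,0,0,0],
    [0.4,0,0,0,0],
    [0.4,0,0,0,0]
  ]
}}

```text
clock: 28.0
eef_pos: [452.1, 23.1, 59.0]
eef_rot: [3.107, 0.306, -2.981]
wrist_force: [-0.3, 0.0, -0.6]
finger_gap: 37.2
finger_force: 0.0
```

Request:
{"method": "arm_command", "body": {
  "steps": [
    [0.4,0,0,-10,0],
    [0.4,0,0,-25,0],
    [0.4,0,0,-50,0],
    [0.4,0,0,-80,0],
    [0.4,0,0,-120,0],
    [0.4,0,0,-160,0],
    [0.4,0,0,-160,0],
    [0.4,0,0,-160,0]
  ]
}}

```text
clock: 29.0
eef_pos: [405.2, 10.0, 211.1]
eef_rot: [3.107, 0.306, -2.982]
wrist_force: [-0.7, 0.0, -0.2]
finger_gap: 37.8
finger_force: 0.0
```

Run:
```python
from go import *
st()
c=imaging.camera("scene"),imaging.camera("top")
im=[cv2.resize(cv2.cvtColor(k["img"],cv2.COLOR_RGB2BGR)[y-75:y+75,x-100:x+100],(800//2,300),interpolation=cv2.INTER_CUBIC) for k,(x,y) in zip(c,((270,230),(262,225)))]
z=[cv2.resize(cv2.cvtColor(k["img"],cv2.COLOR_RGB2BGR)[y-30:y+30,x-40:x+40],(400,300),interpolation=cv2.INTER_CUBIC) for k,(x,y) in zip(c,((279,205),(262,250)))]
cv2.imwrite("pics/fin.png",np.vstack([np.hstack(im),np.hstack(z)]))
```

```text
{'clock': 29.0, 'joints': [-0.154, -0.241, 2.069, 0.147, 1.037, -1.947], 'eef_pos': [405.152, 9.985, 211.058], 'eef_rot': [3.107, 0.306, -2.982], 'wrist_force': [-0.673, 0.001, -0.19], 'finger_gap': 37.762, 'finger_force': 0.0}
```

View pics/fin.png

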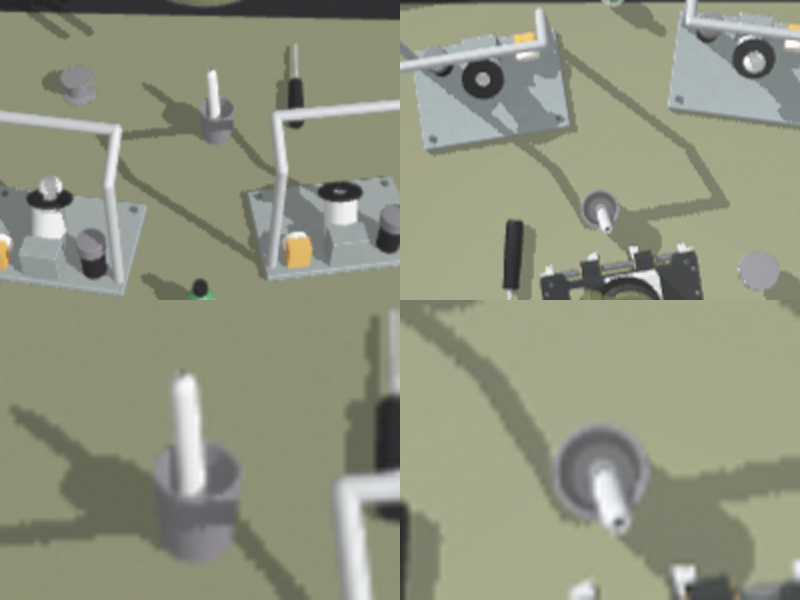

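The tube stands in the pot, grooved end down, with its tapered tip at (183,372) and its side leaning on the rim. The plug and its outlet are untouched, and the gripper is clear.

```bash
python3 -c "
from h import *
print(job.sign_off())"
```

```text
the job is handed in; nothing more can be done
None
```

The collar is pushed fully in and the blow tube is out of its outlet, standing grooved end down on the pot's floor and leaning on the rim; the job was signed off at about 29 s, and the plug and its outlet look untouched in the final pictures.

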